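# Blower off, then hold the spring clip gaping around the tacky colour card

## Robot

A 7-joint arm with a two-finger parallel gripper is mounted at the origin on the work surface. World frame = base frame: x ahead of the robot, y to its left, z up, the work surface at z = 0. Lengths are in m, angles in rad, forces in N, time in s.
With the tool pointing down it reaches from about 0.375 to 0.925 m from the base axis. Payload 3.1 kg.
Tool frame: the origin (TCP) lies at the very end of the fingers, on their centre line; the grasp point (between the pads) lies r.grip_depth behind it (r.grip_depth is the distance from the TCP to the grasp point, in m); z points along the fingers, y is the line along which they close (so a half turn about z gives the same grasp; the last joint's range is limited). The gripper opens to 85 mm and grips with 20 to 120 N. Pads are 22 mm wide; open, the fingers measure 114 mm over their backs; the gripper's body (76 mm by 85 mm) begins 54 mm behind the grasp point. The pads swing forward as they close: fully open they stand 13 mm farther back than shut.
Start: joints at [1.185, 0.383, 0.044, 1.598, -0.018, 1.161, -0.05], TCP at [0.185, -0.623, 0.231] pointing down, gripper open.
Joint ranges: [-2.61, 2.61], [-0.41, 2.15], [-1.48, 1.57], [0, 2.5], [-1.57, 4.71], [0.05, 1.97], [-2.85, 2.85]. Speed limits (rad/s): [2.79, 2.79, 3.14, 3.14, 3.14, 3.14, 3.14].

## Interface

Orientations are given as a unit quaternion [x, y, z, w].
In Python, from bench import r, eyes gives the robot as it stands. The module is installed in compiled form; this text tells all that it offers.
- The arm moves only by the shell command python3 -m inch 'ROWS' [FORCE]. ROWS is JSON, a list of rows, each a list of 7 numbers: the shift along the tool's x, y, z in mm, then the turn, a rotation vector about the tool's x, y, z in rad, then the opening, from -1 (shut) to 1 (fully open). A call has 1 to 12 rows; each row shifts and turns the commanded pose from where the row before left it, along the tool's axes as they then stand; what a row does not reach is not made up. A row lasts 1/10 s, in which the tool goes at most 50 mm and 8.59 degrees, less where a joint would pass 70% of its speed; a pose out of reach is approached as far as the arm can. A call with a gripper value outside its range is refused whole. The fingers move at their own pace and stop on an object; FORCE is the grip in N (left out, the last holds). Time passes only in rows, so rows that do not move let the fingers close. It gives the time, the measured TCP pose, the force, the opening and the grip force at its end, in the units of the state.
- r.observe(): the state, without advancing time (a new reading comes with each control period).
- eyes.camera(name): name is "side" or "top" or "wrist"; returns (picture, depth): 400x640x3 uint8, red, green, blue; 400x640 float32, m along the optical axis (not along the pixel's ray), 0 where there is no reading.
- eyes.calibration(name): a dict with "K" (3x3 intrinsics, pixels), "dist" ([k1, k2, p1, p2, k3] as OpenCV has them; the pictures are not rectified), "world_to_cam" (4x4, takes a point from world to camera coordinates). Camera axes: x right, y up, looking along -z (the intrinsics and any distortion apply to the point x, -y, -z); pixel columns grow to the right and rows downward; lengths in m; the calibration is good to about 2 mm. A picture is of the moment at which its call begins: read the wrist's pose just before it. calibration takes no time and is no camera call; for the wrist camera it gives the pose at the moment of the call.
- r.close_job(): hands the job in; it is judged then, once.
The state is a dict: "clock": time; "joint_positions": joint angles; "qd": joint speeds; "joint_efforts": joint torques, N m; "tcp_pos": TCP position; "tool_rot": TCP orientation; "ft_force": force on the tool from outside, world axes, zero at the start; "wrist_torque": the same for the moment, N m; "width": finger opening in m; "finger_force": force on a finger pad.
Only numpy, scipy, OpenCV 4.12 (cv2) and the standard library are available. Lean on these libraries where they do the work, as an engineer would, in place of code of your own. Each camera call takes 0.05 s, during which the arm holds its last target. There are 200 camera calls.

## Task

The paint on the upright colour card is still tacky and I want to slip a backing sheet onto it: first turn the dial on the blue drying blower fully anticlockwise to its off stop. Then take the yellow spring clip by its two tails, squeeze them together so that the jaws spread wide open, lift it and bring it to the card's upright edge that faces the robot, at about the middle of that edge's height, so that the jaws gape around it, one on each side and their tips well past the edge, with nothing touching the card. Finish there, still holding the clip squeezed open in the air around the edge, and leave the card stand and the other loose things on the shelf where they are.

Things in the scene. Friction and masses are not known exactly. Their poses are not given: they have to be found in the camera images.
- dial (a joint): rotation of the blower's dial, rad: 0 = off, the fully anticlockwise end stop (seen from above); it grows clockwise, up to 4.5, and starts 0.6 to 1.3. It stays where it is left (friction 0.04 N m). At 0 the white pointer line on the bar points at the white mark on the blower's top (its -x side).
- dial_grip (a point): the point to grip on the dial, on its upright turning axis, on top of the blower. Its x axis lies along the dial's black bar grip and turns with it (z up): take the bar by pads across it, closing along the point's y axis. See blower for the bar's size.
- blower: blue drying blower, fixed, 160 (x) x 150 (y) x 110 mm high, grille on its -y side towards the card; origin at the centre of its underside. The black dial (44 mm diameter with a raised bar 42 mm long, 14 mm thick and 24 mm tall across it; the bar's top is 44 mm and dial_grip 37 mm above the blower's top) stands on top, 20 mm to +y of the middle.
- card_stand: dark steel stand, loose, 80 (x) x 70 (y) x 14 mm, 0.9 kg, with two low black cheeks to 24 mm height that hold the card; origin at the centre of its underside, x along the card, pointing away from the robot.
- card: white colour card with red and orange swatches, 100 mm long (along its x axis), 3 mm thick (y), 106 mm tall (z), standing upright in the stand; origin at the middle of its lower edge, 14 mm above the table. It overhangs the stand by 10 mm at each end. The paint is tacky: nothing may touch it.
- card_edge (a point): point on the card's upright edge facing the robot, 80 mm above the table, near the middle of the edge's free height. x points into the card (away from the robot), y across its thickness, z up.
- clip: yellow plastic spring clip lying on its side, loose, 70 g, 24 mm high: two halves on an upright hinge. Origin on the hinge axis at the underside, x along the shut clip's midline to the jaw tips (at x=62 mm). Two tails splay towards -x: 52 mm over their outer faces at x=-42 mm, 56 mm at the ends (x=-50 mm). Shut jaws: 16 mm wide over both. This body is the +y half, and turns with it.
- jaw (a joint): opening angle between the clip's halves, rad: 0 = shut (sprung), 0.5 = fully spread: the tips gape 32 mm and each half has turned 0.25 rad, the tails' outer faces are parallel, 30 mm apart, and stop there, the midline stays central between the pads. Tail force 42 mm from the hinge: 3 N to start, 9 N fully open; a 20 to 40 N grip spreads it to its stop.
- jaw_a (a point): inner tip of the clip's +y jaw, 62 mm from the hinge, 12 mm above the clip's underside
- jaw_b (a point): inner tip of the clip's -y jaw (the hinged half), same place on the other jaw
- bucket_lid: white plastic bucket lid, 204 mm diameter, 14 mm high, lying flat; origin at the centre of its underside. Leave alone.
- screwdriver: red-handled flat screwdriver, 200 mm long, lying along its x axis. Leave alone.
- trim_tool: black plastic trim tool, 200 x 26 x 9 mm, lying along its x axis. Leave alone.
- wheel_bolt: chrome wheel bolt standing on its head, 28 mm diameter, 50 mm high; origin at the centre of its underside. Leave alone.
- tape_roll: paper-coloured tape roll, 100 mm outside diameter, 24 mm high, lying flat; origin at the centre of its underside. Leave alone.
There are look-alikes about, which are no part of the job. Leave any purple look-alike of the blower alone.

How it is judged:
By the outcome, as a careful person would: the job done as asked, in the order asked, and still so for the second after the job is handed in, while the arm keeps its last pose, push and grip.
It also fails if it takes over 53 s, if anything falls off the work surface, if the arm or the gripper's body presses on something with over 40 N, if the wrist force passes 120 N, or if a joint passes its speed limit or range.

## Working session

There is one attempt and no reset: what is moved stays moved. The work goes in short steps, Python scripts to look and compute and a shell command to move; the robot and the scene stay as the last step left them, time stands still between calls to the robot, and variables do not carry over. Pictures are saved under pics/ and viewed, at most 10 in all, crops included, and the job is handed in when it is done.

```bash
mkdir -p pics
cat > h.py <<'E'
import numpy as np, cv2
from bench import r, eyes
def snap(n):
    im,d=eyes.camera(n); c=eyes.calibration(n)
    np.savez(f'last_{n}.npz',im=im,d=d,K=c['K'],dist=c['dist'],T=c['world_to_cam'])
    return im,d
def load(n): return np.load(f'last_{n}.npz')
def pts(f,uv):
    """rays: origin, dirs in world (dir scaled to unit optical depth)"""
    uv=np.asarray(uv,float).reshape(-1,1,2)
    n=cv2.undistortPoints(uv,np.array(f['K'],float),np.array(f['dist'],float)).reshape(-1,2)
    dc=np.c_[n[:,0],-n[:,1],-np.ones(len(n))]
    T=np.array(f['T']);R=T[:3,:3];t=T[:3,3]
    return -R.T@t, dc@R
def onz(f,uv,z):
    o,d=pts(f,uv); return o+d*((z-o[2])/d[:,2])[:,None]
def bydepth(f,uv):
    uv=np.asarray(uv,int).reshape(-1,2); o,d=pts(f,uv); return o+d*f['d'][uv[:,1],uv[:,0]][:,None]
E
python3 - <<'E'
from h import *
for n in('top','side'):
    im,d=snap(n); cv2.imwrite(f'pics/{n}1.png',im[:,:,::-1])
    c=eyes.calibration(n);print(n,np.round(c['K'],1),c['dist'],np.round(c['world_to_cam'],3))
s=r.observe();print({k:np.round(v,3) for k,v in s.items()},r.grip_depth)
E
```

```text
top [[426.1   0.  318.3]
 [  0.  426.1 202. ]
 [  0.    0.    1. ]] [-0.09111992  0.          0.          0.          0.        ] [[-0.069 -0.998  0.004  0.008]
 [ 0.976 -0.066  0.209 -0.5  ]
 [-0.208  0.019  0.978 -1.263]
 [ 0.     0.     0.     1.   ]]
side [[467.9   0.  312.7]
 [  0.  467.9 199.9]
 [  0.    0.    1. ]] [0.01421221 0.         0.         0.         0.        ] [[-0.999 -0.039 -0.015  0.516]
 [ 0.018 -0.732  0.681 -0.103]
 [-0.037  0.681  0.732 -1.332]
 [ 0.     0.     0.     1.   ]]
{'clock': np.float64(0.1), 'joint_positions': array([ 1.185,  0.384,  0.044,  1.599, -0.018,  1.161, -0.05 ]), 'qd': array([-0.001, -0.001,  0.001, -0.004,  0.   , -0.   , -0.002]), 'joint_efforts': array([ 3.0000e-03, -4.3473e+01,  1.0300e+00, -2.5045e+01,  1.1000e-02,
        5.0000e-03,  0.0000e+00]), 'tcp_pos': array([ 0.184, -0.622,  0.23 ]), 'tool_rot': array([ 0.99 ,  0.143, -0.   , -0.001]), 'ft_force': array([ 0.568, -0.72 , -0.227]), 'wrist_torque': array([ 0.022, -0.014,  0.032]), 'finger_force': np.float64(0.0), 'width': np.float64(0.086)} 0.0187
```

View pics/top1.png

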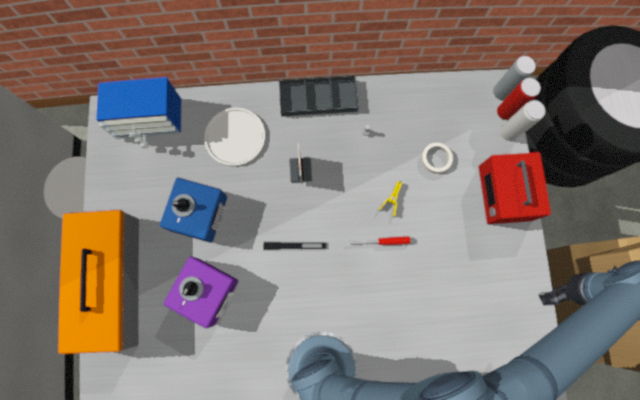

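View pics/side1.png

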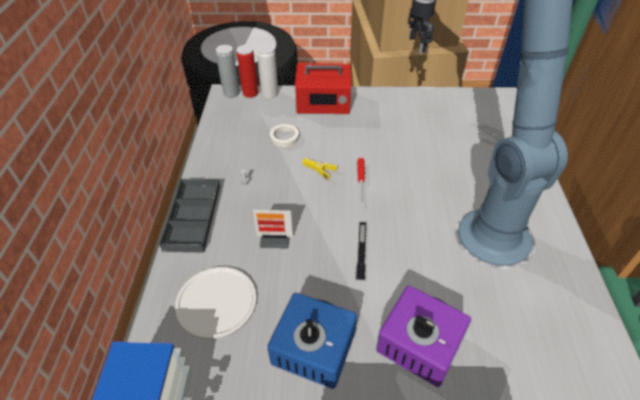

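Top view: the blue blower with a dial is at (193,210). Its purple look-alike is at (201,291), and the blue stack at (140,105) is books or boxes. The blue one at (193,210) has the dial and white mark, so it fits the description. The clip is at (393,200) and the card at (301,163). Next is an enlarged crop to confirm, plus first measurements.

Run:
```python
from h import *
f=load('top');g=load('side')
def crop(f,u,v,w,h,s): return cv2.resize(f['im'][v:v+h,u:u+w,::-1],None,fx=s,fy=s,interpolation=cv2.INTER_CUBIC)
a=np.hstack([crop(f,155,170,80,80,5),crop(g,260,285,100,100,4)])
b=np.hstack([crop(f,360,165,50,50,5),crop(f,280,140,50,50,5),crop(g,300,150,50,50,5)])
b=cv2.resize(b,(750,200*750//600)) if 0 else b[:, :800]
a=a[:, :750] if a.shape[1]>750 else a
out=np.zeros((600,800,3),np.uint8); out[:350,:a.shape[1]]=a[:350,:750]; out[350:600,:b.shape[1]]=b[:250]
cv2.imwrite('pics/crop1.png',out)
for nm,f in(('top',f),('side',g)):
    hsv=cv2.cvtColor(f['im'],cv2.COLOR_RGB2HSV)
    H,S,V=cv2.split(hsv)
    for c,m in(('yellow',(H>20)&(H<35)&(S>150)&(V>80)),('blue',(H>100)&(H<118)&(S>150)&(V>70))):
        n,l,st,ce=cv2.connectedComponentsWithStats(m.astype(np.uint8))
        for i in range(1,n):
            if st[i,4]>40:
                v,u=np.nonzero(l==i);p=bydepth(f,np.c_[u,v])
                print(nm,c,st[i],ce[i].round(1),'xyz med',np.median(p,0).round(3),'z pct',np.percentile(p[:,2],[5,50,95]).round(3))
```

```text
top yellow [380 182  21  34 145] [393.8 196.6] xyz med [ 0.506 -0.269  0.023] z pct [0.006 0.023 0.029]
top blue [  97   78   84   53 2999] [138.2  99.7] xyz med [0.842 0.506 0.149] z pct [0.06  0.149 0.153]
top blue [ 160  179   66   62 2073] [194.1 210.1] xyz med [0.482 0.336 0.109] z pct [0.097 0.109 0.114]
side yellow [303 159  34  19 218] [318.8 166.9] xyz med [ 0.502 -0.262  0.018] z pct [0.007 0.018 0.028]
side blue [ 269  294   87   89 4312] [313.1 338.7] xyz med [0.495 0.385 0.109] z pct [0.061 0.109 0.113]
side blue [  93  342   80   58 3590] [133.6 371.6] xyz med [0.848 0.484 0.151] z pct [0.149 0.151 0.154]
```

View pics/crop1.png

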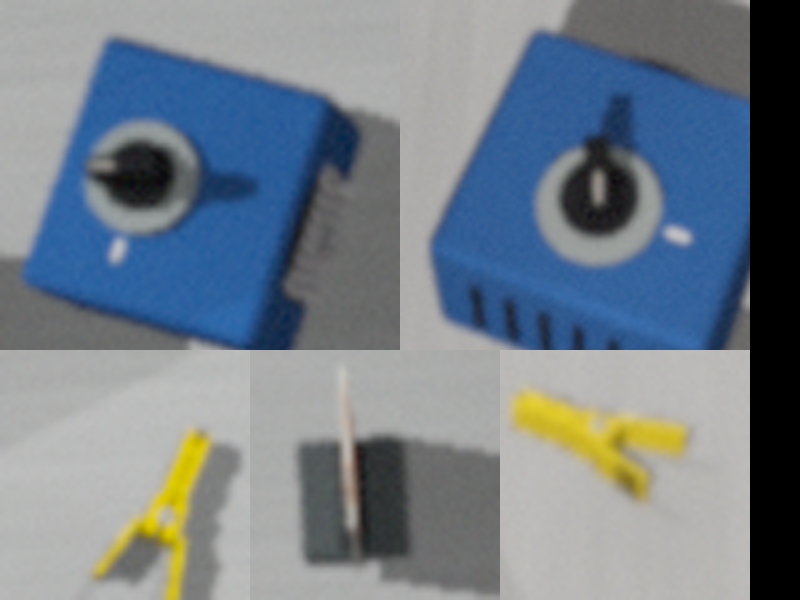

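The crop confirms the blue blower. Its dial disc is at about (184,205) in the top view, with the pointer toward image left and the white mark at about (179,220). The clip's tails point down-image (towards the robot) and the card stands edge-on to the robot. Now I'll measure these.

```bash
cat >> h.py <<'E'
def mask(f,lo,hi,box=None):
    m=cv2.inRange(cv2.cvtColor(f['im'],cv2.COLOR_RGB2HSV),np.array(lo),np.array(hi))
    if box: b=np.zeros_like(m);b[box[1]:box[3],box[0]:box[2]]=255;m&=b
    return m
def uvs(m): v,u=np.nonzero(m);return np.c_[u,v]
E
python3 - <<'E'
from h import *
for n,box,dbox in(('top',(155,170,235,250),(165,185,205,230)),('side',(260,285,362,388),(280,305,345,365))):
    f=load(n)
    m=mask(f,(100,150,60),(120,255,255),box); p=bydepth(f,uvs(m)); z=np.median(p[abs(p[:,2]-.11)<.01,2])
    q=p[abs(p[:,2]-.11)<.007]
    rc=cv2.minAreaRect(q[:,:2].astype(np.float32)*1000);print(n,'top z',z.round(4),'rect',rc)
    # everything raised above blower
    U,V=np.meshgrid(np.arange(dbox[0],dbox[2]),np.arange(dbox[1],dbox[3]));uv=np.c_[U.ravel(),V.ravel()]
    p=bydepth(f,uv);hi=(p[:,2]>.14)&(p[:,2]<.17)
    k=p[hi];c=k.mean(0);w,E=np.linalg.eigh(np.cov(k[:,:2].T));print(' bar',len(k),c.round(4),'zmax',np.percentile(k[:,2],95).round(4),'dir',E[:,1].round(3),np.sqrt(w).round(4))
    g=mask(f,(0,0,100),(180,60,200),dbox); gp=bydepth(f,uvs(g)); gp=gp[(gp[:,2]>.105)&(gp[:,2]<.135)]
    print(' grey disc',len(gp),cv2.minEnclosingCircle(gp[:,:2].astype(np.float32)*1000),np.median(gp[:,2]).round(4))
    w=mask(f,(0,0,200),(180,60,255),dbox)
    nn,l,st,ce=cv2.connectedComponentsWithStats(w)
    for i in range(1,nn):
        if st[i,4]>3:
            q=uvs((l==i).astype(np.uint8));b=bydepth(f,q);print(' white',ce[i].round(1),st[i,4],np.median(b,0).round(4))
    # card / clip
for n in('top','side'):
    f=load(n)
    y=mask(f,(20,140,70),(36,255,255)); p=bydepth(f,uvs(y));k=p[p[:,2]>.012];print(n,'clip z95',np.percentile(k[:,2],[50,90]).round(4),'rect',cv2.minAreaRect(k[:,:2].astype(np.float32)*1000))
    U,V=np.meshgrid(*( (np.arange(280,330),np.arange(135,190)) if n=='top' else (np.arange(245,305),np.arange(200,255))));p=bydepth(f,np.c_[U.ravel(),V.ravel()])
    k=p[(p[:,2]>.04)&(p[:,2]<.13)];c=k.mean(0);w,E=np.linalg.eigh(np.cov(k[:,:2].T));t=(k[:,:2]-c[:2])@E[:,1]
    print(n,'card',len(k),c.round(4),E[:,1].round(3),np.percentile(t,[1,99]).round(4),'zmax',np.percentile(k[:,2],98).round(4))
E
```

```text
top top z 0.1094 rect ((494.6830749511719, 355.008056640625), (146.30926513671875, 154.4396514892578), 70.725830078125)
 bar 73 [0.503  0.3742 0.1515] zmax 0.1562 dir [-0.088  0.996] [0.0035 0.0126]
 grey disc 198 ((513.2684936523438, 395.9153747558594), 55.62195587158203) 0.1158
side top z 0.1101 rect ((499.2039794921875, 363.14520263671875), (149.0966339111328, 154.29347229003906), 70.43457794189453)
 bar 135 [0.5073 0.3831 0.1526] zmax 0.1562 dir [-0.084  0.996] [0.0039 0.0126]
 grey disc 427 ((504.1670837402344, 342.2059326171875), 71.61381530761719) 0.1159
top clip z95 [0.0235 0.0277] rect ((506.15838623046875, -268.9883728027344), (50.33095932006836, 107.88017272949219), 58.87995910644531)
top card 64 [0.6129 0.0236 0.1018] [-1.     0.003] [-0.0535  0.0446] zmax 0.123
side clip z95 [0.0215 0.0271] rect ((460.5743408203125, 277.6169128417969), (106.10174560546875, 1142.0072021484375), 4.610641956329346)
side card 747 [0.6237 0.0273 0.0836] [-1.     0.005] [-0.0494  0.0491] zmax 0.1225
```

```bash
python3 -m inch '[[0,0,-20,0,0,0,1],[40,-25,-12,0,0,0,1],[40,-25,-12,0,0,0,1],[40,-25,-12,0,0,0,1],[40,-25,-12,0,0,0,1],[40,-25,-12,0,0,0,1],[40,-25,-12,0,0,0,1],[40,-25,-12,0,0,0,1],[40,-25,-12,0,0,0,1],[40,-25,0,0,0,0,1],[0,0,0,0,0,0,1],[0,0,0,0,0,0,1]]'
python3 - <<'E'
from h import *
im,d=snap('wrist');cv2.imwrite('pics/w1.png',im[:,:,::-1])
f=load('wrist');print(np.array(f['T']).round(3))
y=mask(f,(20,140,70),(36,255,255));uv=uvs(y);p=bydepth(f,uv);print(len(uv),uv.min(0),uv.max(0),np.percentile(p[:,2],[5,50,95]).round(4))
k=p[p[:,2]>.015];print(cv2.minAreaRect(k[:,:2].astype(np.float32)*1000), r.observe()['joint_positions'].round(3))
E
```

```text
clock: 1.3
tcp_pos: [0.4667, -0.3033, 0.3467]
tool_rot: [0.989, 0.146, -0.0, -0.0]
ft_force: [-0.9, -0.6, 0.6]
width: 0.0851
finger_force: 0.0
[[ 0.284 -0.959 -0.001 -0.424]
 [ 0.921  0.273 -0.277 -0.276]
 [ 0.266  0.078  0.961 -0.588]
 [ 0.     0.     0.     1.   ]]
332 [270  96] [336 159] [0.0215 0.0232 0.0246]
((508.4921875, -264.39898681640625), (49.997344970703125, 103.0645751953125), 65.11902618408203) [ 0.709  0.139 -0.225  1.668  0.032  1.34  -0.803]
```

View pics/w1.png

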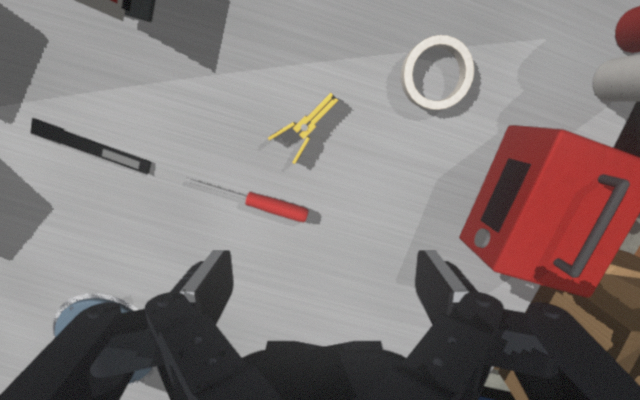

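The wrist view shows the clip at (305,125), the screwdriver at (276,207) about 5 cm from its tails, and the tape roll at (438,73). I'm going on to the dial.

```bash
python3 -m inch '[[17,-43,0,0,0,0,1],[17,-43,0,0,0,0,1],[17,-43,0,0,0,0,1],[17,-43,0,0,0,0,1],[17,-43,0,0,0,0,1],[17,-43,0,0,0,0,1],[17,-43,0,0,0,0,1],[17,-43,0,0,0,0,1],[17,-43,0,0,0,0,1],[17,-43,0,0,0,0,1],[17,-43,0,0,0,0,1],[0,0,0,0,0,0,1]]'
python3 -m inch '[[0,0,0,0,0,-0.14,1],[0,0,0,0,0,-0.14,1],[0,0,0,0,0,-0.14,1],[0,0,0,0,0,-0.14,1],[0,0,0,0,0,-0.14,1],[0,0,0,0,0,-0.14,1],[0,0,0,0,0,-0.14,1],[0,0,0,0,0,-0.14,1],[0,0,0,0,0,-0.14,1],[0,0,0,0,0,-0.11,1],[0,0,0,0,0,0,1],[0,0,0,0,0,0,1]]'
cat > dial.py <<'E'
from h import *
import sys
im,d=snap('wrist');cv2.imwrite(sys.argv[1],im[:,:,::-1]);f=load('wrist')
U,V=np.meshgrid(np.arange(640),np.arange(260));uv=np.c_[U.ravel(),V.ravel()];p=bydepth(f,uv);dd=f['d'][uv[:,1],uv[:,0]]>.05
near=dd&(np.hypot(p[:,0]-.505,p[:,1]-.38)<.05)
hi=near&(p[:,2]>.148)&(p[:,2]<.165);k=p[hi]
zt=np.median(k[:,2]);xy=onz(f,uv[hi],zt)[:,:2]
rc=cv2.minAreaRect(xy.astype(np.float32)*1000);print('bar top z',zt.round(4),len(k),'rect mm',np.round(rc[0],1),np.round(rc[1],1),round(rc[2],1))
w,E=np.linalg.eigh(np.cov(xy.T));print('pca',xy.mean(0).round(4),'ang',np.degrees(np.arctan2(E[1,1],E[0,1])).round(1))
b=mask(f,(100,120,50),(120,255,255));q=bydepth(f,uvs(b));q=q[(abs(q[:,2]-.11)<.006)&(q[:,1]>.2)];q=q.astype(np.float32)*1000
print('blower top',np.median(q[:,2]).round(1),cv2.minAreaRect(np.ascontiguousarray(q[:,:2])))
wm=mask(f,(0,0,170),(180,50,255));n,l,st,ce=cv2.connectedComponentsWithStats(wm)
for i in range(1,n):
    if 8<st[i,4]<600:
        c=np.median(bydepth(f,uvs((l==i).astype(np.uint8))),0)
        if np.hypot(c[0]-.505,c[1]-.38)<.08: print('white',ce[i].round(1),st[i,4],c.round(4))
s=r.observe();print(s['tcp_pos'].round(4),s['tool_rot'].round(4),s['joint_positions'].round(2),s['clock'])
E
python3 dial.py pics/w2.png
```

```text
clock: 2.55
tcp_pos: [0.5094, 0.2078, 0.3471]
tool_rot: [0.989, 0.148, -0.0, -0.003]
ft_force: [-0.3, -0.3, -0.8]
width: 0.0851
finger_force: 0.0
clock: 3.75
tcp_pos: [0.5114, 0.1991, 0.3468]
tool_rot: [0.678, 0.735, -0.001, 0.0]
ft_force: [0.8, -0.5, -0.2]
width: 0.0856
finger_force: 0.0
bar top z 0.153 310 rect mm [504.8 364.4] [13.6 18.6] 4.8
pca [0.5047 0.365 ] ang 94.9
blower top 109.2 ((633.805908203125, 339.8702697753906), (463.5990295410156, 126.64173889160156), 5.9459967613220215)
[0.5113 0.1997 0.3469] [ 6.774e-01  7.357e-01 -4.000e-04  1.000e-04] [ 0.28  0.19 -0.81  1.66  0.14  1.35 -0.48] 3.8
```

View pics/w2.png

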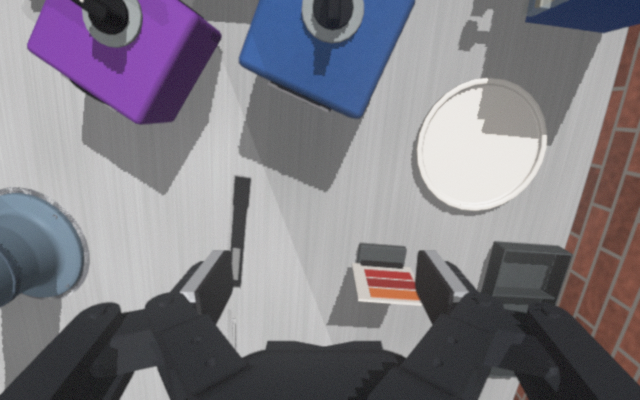

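The blue dial is at (332,8), partly cut off by the top edge of the image, with the purple one at (110,15). I'll move 80 mm further along tool x and look again.

```bash
python3 -m inch '[[40,0,0,0,0,0,1],[40,0,0,0,0,0,1],[0,0,0,0,0,0,1],[0,0,0,0,0,0,1]]'; python3 dial.py pics/w3.png
python3 - <<'E'
from h import *
cv2.imwrite('pics/w3c.png',cv2.resize(load('wrist')['im'][0:200,220:460,::-1],None,fx=3,fy=3))
E
```

```text
clock: 4.2
tcp_pos: [0.5033, 0.2821, 0.3472]
tool_rot: [0.675, 0.738, -0.0, -0.0]
ft_force: [0.3, -0.8, -0.5]
width: 0.0858
finger_force: 0.0
bar top z 0.1526 569 rect mm [505.3 374.3] [14.  41.1] 3.8
pca [0.5052 0.3744] ang 94.2
blower top 108.8 ((636.75537109375, 346.757080078125), (175.5634765625, 458.99853515625), 85.65042877197266)
white [298.   72.5] 54 [0.4632 0.39   0.1096]
white [335.1  75.8] 41 [0.5048 0.3852 0.1532]
[0.5041 0.2805 0.347 ] [ 6.760e-01  7.369e-01 -4.000e-04  3.000e-04] [ 0.14  0.26 -0.85  1.6   0.2   1.37 -0.65] 4.25
```

View pics/w3c.png

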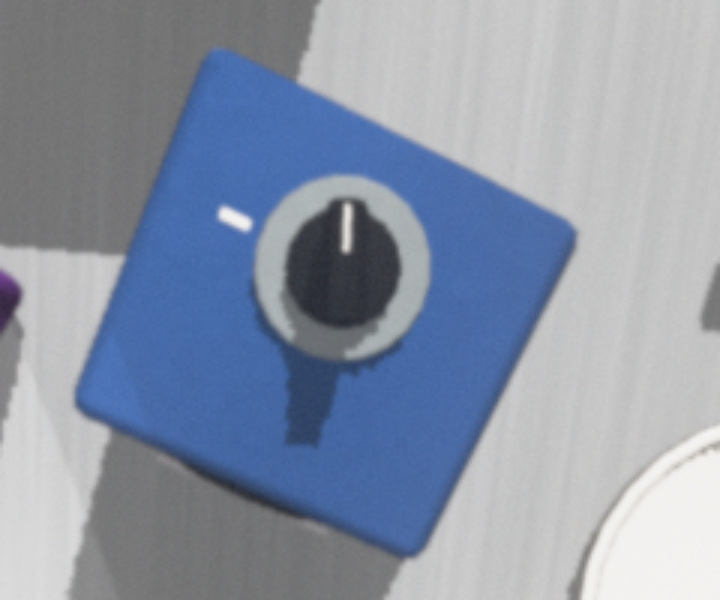

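The bar grip (343,230 in the crop) and its white pointer are clear. The mark at (235,218) lies 65° anticlockwise from the pointer. Bar centre is (0.505, 0.3745), top at z 0.153. I'll approach and grip.

```bash
python3 -m inch '[[47,4.5,0,0,0,0,1],[46,4.5,0,0,0,0,1],[0,0,40,0,0,0.01,1],[0,0,40,0,0,0,1],[0,0,40,0,0,0,1],[0,0,40,0,0,0,1],[0,0,30,0,0,0,1],[0,0,15,0,0,0,1],[0,0,6,0,0,0,1],[0,0,0,0,0,0,1]]'
python3 -m inch '[[0,0,0,0,0,0,-1],[0,0,0,0,0,0,-1],[0,0,0,0,0,0,-1],[0,0,0,0,0,0,-1],[0,0,0,0,0,0,-1],[0,0,0,0,0,0,-1],[0,0,0,0,0,0,-1],[0,0,0,0,0,0,-1]]' 40; python3 -c "
from h import *
s=r.observe();print(s['tcp_pos'],s['ft_force'].round(1),s['wrist_torque'].round(2),s['joint_positions'].round(2))"
```

```text
clock: 5.25
tcp_pos: [0.5056, 0.3737, 0.1364]
tool_rot: [0.68, 0.733, 0.0, 0.0]
ft_force: [-0.0, 0.8, 0.7]
width: 0.0855
finger_force: 0.0
clock: 6.05
tcp_pos: [0.5062, 0.3748, 0.1371]
tool_rot: [0.68, 0.734, 0.001, 0.0]
ft_force: [3.9, 0.6, 2.7]
width: 0.0126
finger_force: 44.7
[0.50619711 0.374792   0.13712136] [3.9 0.6 2.7] [ 0.1  -0.56  0.05] [-0.11  0.57 -0.78  1.7   0.45  1.06 -0.95]
```

```bash
python3 -m inch '[[0,0,0,0,0,-0.12,-1],[0,0,0,0,0,-0.12,-1],[0,0,0,0,0,-0.12,-1],[0,0,0,0,0,-0.12,-1],[0,0,0,0,0,-0.12,-1],[0,0,0,0,0,-0.12,-1],[0,0,0,0,0,-0.12,-1],[0,0,0,0,0,-0.12,-1],[0,0,0,0,0,-0.1,-1],[0,0,0,0,0,0,-1],[0,0,0,0,0,0,-1]]' 40; python3 -c "
from h import *
s=r.observe();print(s['tcp_pos'],s['ft_force'].round(1),s['wrist_torque'].round(2),s['joint_positions'].round(2),2*np.degrees(np.arctan2(s['tool_rot'][1],s['tool_rot'][0])))"
```

```text
clock: 7.15
tcp_pos: [0.508, 0.3758, 0.1372]
tool_rot: [0.216, 0.976, 0.003, 0.002]
ft_force: [6.5, 3.3, -1.0]
width: 0.0127
finger_force: 44.3
[0.5079579  0.37582063 0.13720363] [ 6.5  3.3 -1. ] [ 0.63 -1.31 -0.02] [ 0.03  0.66 -0.99  1.69  0.61  1.12 -0.  ] 155.09665378252785
```

```bash
for i in 1; do python3 -m inch '[[0,0,0,0,0,-0.06,-1],[0,0,0,0,0,-0.04,-1],[0,0,0,0,0,0,-1],[0,0,0,0,0,0,-1]]' 40; python3 -c "
from h import *
s=r.observe();print(s['tcp_pos'],s['ft_force'].round(1),s['wrist_torque'].round(2),2*np.degrees(np.arctan2(s['tool_rot'][1],s['tool_rot'][0])))"; done
```

```text
clock: 7.55
tcp_pos: [0.508, 0.376, 0.1372]
tool_rot: [0.167, 0.986, 0.003, 0.002]
ft_force: [7.2, 3.0, -0.9]
width: 0.0127
finger_force: 44.2
[0.50800149 0.376005   0.13718735] [ 7.2  3.  -0.9] [ 0.72 -1.36 -0.16] 160.7875653700665
```

```bash
python3 -m inch '[[0,0,0,0,0,-0.05,-1],[0,0,0,0,0,0,-1],[0,0,0,0,0,0,-1]]' 40; python3 -c "
from h import *
s=r.observe();print(s['tcp_pos'],s['ft_force'].round(1),s['wrist_torque'].round(2),2*np.degrees(np.arctan2(s['tool_rot'][1],s['tool_rot'][0])))"
```

```text
clock: 7.85
tcp_pos: [0.5081, 0.376, 0.1372]
tool_rot: [0.145, 0.989, 0.003, 0.002]
ft_force: [6.2, 4.8, -1.4]
width: 0.0126
finger_force: 53.8
[0.50808095 0.37600976 0.13722131] [ 6.2  4.8 -1.4] [ 0.83 -1.33 -1.21] 163.3402950175659
```

The torque jumped to -1.2 N m, so the dial is at its stop. I'll release, rise, and verify.

```bash
python3 -m inch '[[0,0,0,0,0,0,1],[0,0,0,0,0,0,1],[0,0,0,0,0,0,1],[0,0,0,0,0,0,1],[0,0,0,0,0,0,1],[0,0,-20,0,0,0,1],[0,0,-45,0,0,0,1],[0,0,-45,0,0,0,1],[0,0,-45,0,0,0,1],[0,0,-45,0,0,0,1]]'
python3 -m inch '[[-45,0,0,0,0,0,1],[-45,0,0,0,0,0,1],[0,0,0,0,0,0,1],[0,0,0,0,0,0,1]]'; python3 dial.py pics/w4.png
```

```text
clock: 8.85
tcp_pos: [0.5042, 0.3747, 0.34]
tool_rot: [0.141, 0.99, 0.001, 0.001]
ft_force: [0.8, -0.0, 0.1]
width: 0.0853
finger_force: 0.0
clock: 9.25
tcp_pos: [0.5926, 0.348, 0.3369]
tool_rot: [0.143, 0.99, 0.0, -0.0]
ft_force: [0.3, -0.0, 0.6]
width: 0.0854
finger_force: 0.0
bar top z 0.1532 610 rect mm [502.3 377.8] [13.9 42. ] 70.7
pca [0.5021 0.3779] ang 160.5
blower top 109.4 ((627.458251953125, 350.68487548828125), (176.0635528564453, 446.59185791015625), 85.84737396240234)
white [328.7  48.7] 54 [0.4591 0.393  0.1104]
white [339.4  78.1] 562 [0.49   0.4005 0.1154]
white [327.4  77.8] 36 [0.4923 0.3817 0.154 ]
white [326.6 115.3] 114 [0.5266 0.3696 0.1156]
[0.5907 0.3496 0.3372] [ 1.414e-01  9.899e-01  7.000e-04 -5.000e-04] [ 0.09  0.61 -1.08  1.33  0.53  1.51  0.35] 9.3
```

The bar is now at 160.5° and the mark at 160.6°, so the dial is off. Next is the clip.

```bash
python3 -m inch '[[-15,-45,0,0,0,0,1],[-15,-45,0,0,0,0,1],[-15,-45,0,0,0,0,1],[-15,-45,0,0,0,0,1],[-15,-45,0,0,0,0,1],[-15,-45,0,0,0,0,1],[-15,-45,0,0,0,0,1],[-15,-45,0,0,0,0,1],[-15,-45,0,0,0,0,1],[-15,-45,0,0,0,0,1],[-15,-45,0,0,0,0,1],[-15,-45,0,0,0,0,1]]'
python3 -m inch '[[-18,-45,15,0,0,0,1],[-18,-45,20,0,0,0,1],[0,0,0,0,0,0.14,1],[0,0,0,0,0,0,1],[0,0,0,0,0,0,1]]'
cat > clip.py <<'E'
from h import *
import sys
im,d=snap('wrist');f=load('wrist');cv2.imwrite(sys.argv[1],im[:,:,::-1])
m=mask(f,(20,120,60),(36,255,255));n,l,st,ce=cv2.connectedComponentsWithStats(m)
uv=uvs(m);p=bydepth(f,uv);z=p[:,2];zt=np.median(z[z>.015]);print(len(uv),'px',uv.min(0),uv.max(0),'top z',zt.round(4))
xy=onz(f,uv[(z>zt-.004)],zt)[:,:2]
rc=cv2.minAreaRect(xy.astype(np.float32)*1000);print('rect',rc)
w,E=np.linalg.eigh(np.cov(xy.T));ax=E[:,1]*np.sign(E[0,1]);c=xy.mean(0)
# midline: centre of the extents across the axis at slices, refit axis
for _ in range(5):
    nn=np.array([-ax[1],ax[0]]);t=(xy-c)@ax;s=(xy-c)@nn;mids=[]
    for a in np.arange(t.min()+.002,t.max()-.002,.004):
        k=s[(t>=a)&(t<a+.004)]
        if len(k)>3: mids.append((a+.002,(k.max()+k.min())/2,k.max()-k.min()))
    mids=np.array(mids);fit=np.polyfit(mids[:,0],mids[:,1],1);c=c+nn*fit[1];ax=ax+nn*fit[0];ax/=np.linalg.norm(ax)
nn=np.array([-ax[1],ax[0]]);t=(xy-c)@ax
print('axis deg',np.degrees(np.arctan2(ax[1],ax[0])).round(2),'tips at',(c+ax*t.max()).round(4),'tails end',(c+ax*t.min()).round(4),'len',np.ptp(t).round(4))
print((mids*1000).round(1).tolist())
h=(c+ax*t.max())-.062*ax;print('hinge',h.round(4),'grasp(-42)',(h-.042*ax).round(4))
s=r.observe();print(s['tcp_pos'].round(4),'phi',2*np.degrees(np.arctan2(s['tool_rot'][1],s['tool_rot'][0])).round(2),s['joint_positions'].round(2),s['clock'])
E
python3 clip.py pics/w5.png
```

```text
clock: 10.5
tcp_pos: [0.6124, -0.2187, 0.3375]
tool_rot: [0.139, 0.99, -0.0, 0.0]
ft_force: [0.9, -0.4, 0.9]
width: 0.0855
finger_force: 0.0
clock: 11.0
tcp_pos: [0.6227, -0.3093, 0.3039]
tool_rot: [0.207, 0.978, 0.001, 0.001]
ft_force: [0.3, 0.7, -0.4]
width: 0.0853
finger_force: 0.0
931 px [302  20] [344 113] top z 0.0234
rect ((508.1409912109375, -263.6873779296875), (52.14686965942383, 110.27237701416016), 62.212120056152344)
axis deg -28.9 tips at [ 0.5559 -0.2915] tails end [ 0.4589 -0.2379] len 0.1109
[[-52.9, 0.2, 52.1], [-48.9, -0.0, 50.9], [-44.9, 0.3, 48.5], [-40.9, -0.0, 47.3], [-36.9, 0.3, 44.9], [-32.9, -0.0, 43.7], [-28.9, -0.1, 40.3], [-24.9, -0.5, 39.1], [-20.9, -0.2, 36.6], [-16.9, 0.2, 34.2], [-12.9, 0.5, 31.6], [-8.9, -0.4, 21.7], [-4.9, -0.5, 20.4], [-0.9, -0.3, 20.7], [3.1, -0.6, 19.4], [7.1, 0.9, 16.6], [11.1, -0.0, 14.2], [15.1, -0.2, 13.1], [19.1, 0.1, 13.1], [23.1, 0.4, 13.0], [27.1, -0.4, 13.1], [31.1, -0.2, 13.2], [35.1, 0.1, 13.2], [39.1, 0.4, 13.2], [43.1, 0.1, 12.0], [47.1, -0.2, 13.3], [51.1, 0.1, 13.3]]
hinge [ 0.5017 -0.2615] grasp(-42) [ 0.4649 -0.2412]
[ 0.623  -0.3089  0.3043] phi 156.18 [ 1.06  0.62 -1.02  1.35  0.52  1.45  1.22] 11.05
```

View pics/w5.png

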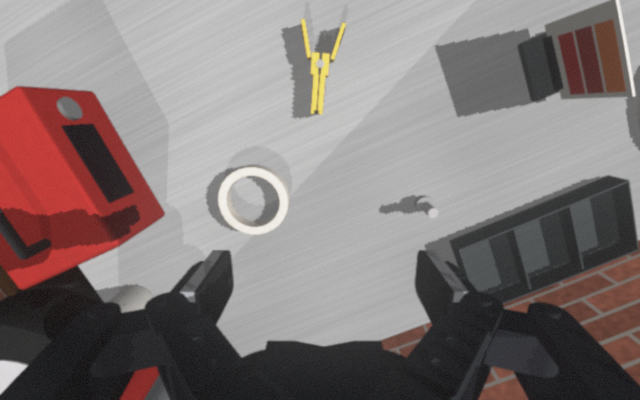

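The clip is at (318,65) with its tails up-image. The tape roll at (253,200) and bolt at (433,212) are clear of it. Axis -28.9°, grasp point (0.465, -0.241).

```bash
python3 -m inch '[[0,0,0,0,0,0.089,1],[43,-4,20,0,0,0,1],[43,-4,20,0,0,0,1],[43,-4,20,0,0,0,1],[42,-5,20,0,0,0,1],[0,0,40,0,0,0,1],[0,0,40,0,0,0,1],[0,0,40,0,0,0,1],[0,0,20,0,0,0,1],[0,0,0,0,0,0,1],[0,0,0,0,0,0,1]]'
python3 - <<'E'
from h import *
s=r.observe();a=2*np.arctan2(s['tool_rot'][1],s['tool_rot'][0]);print(np.degrees(a),s['joint_positions'].round(2))
d=np.array([.4655,-.2415])-s['tcp_pos'][:2];print('tool dx,dy mm',1000*(d@[np.cos(a),np.sin(a)]),1000*(d@[np.sin(a),-np.cos(a)]),s['tcp_pos'])
E
```

```text
clock: 12.15
tcp_pos: [0.4658, -0.2424, 0.0838]
tool_rot: [0.251, 0.968, 0.0, 0.001]
ft_force: [0.3, 1.2, 1.1]
width: 0.0853
finger_force: 0.0
150.87276632322698 [ 1.22  0.54 -0.98  1.98  0.57  0.92  1.01]
tool dx,dy mm 0.6641228169970586 0.6202189397969122 [ 0.46577825 -0.24236505  0.08375622]
```

```bash
python3 -m inch '[[0,0,40,0,0,0,1],[0.5,0.5,30,0,0,0,1],[0,0,9,0,0,0,1],[0,0,0,0,0,0,1],[0,0,0,0,0,0,1]]'
python3 -m inch '[[0,0,0,0,0,0,-1],[0,0,0,0,0,0,-1],[0,0,0,0,0,0,-1],[0,0,0,0,0,0,-1],[0,0,0,0,0,0,-1],[0,0,0,0,0,0,-1],[0,0,0,0,0,0,-1],[0,0,0,0,0,0,-1],[0,0,0,0,0,0,-1],[0,0,0,0,0,0,-1]]' 35; python3 -c "
from h import *
s=r.observe();print(s['tcp_pos'],s['ft_force'].round(1),s['wrist_torque'].round(2),s['width'],s['finger_force'])"
```

```text
clock: 12.65
tcp_pos: [0.4664, -0.2437, 0.0055]
tool_rot: [0.253, 0.967, -0.0, 0.002]
ft_force: [0.0, -0.0, 0.1]
width: 0.0851
finger_force: 0.0
clock: 13.65
tcp_pos: [0.4662, -0.2433, 0.0058]
tool_rot: [0.253, 0.967, -0.0, 0.001]
ft_force: [-2.5, 1.6, 11.1]
width: 0.029
finger_force: 33.8
[ 0.46620675 -0.24332316  0.00579851] [-2.5  1.6 11.1] [0.27 0.39 0.05] 0.02902144502203964 33.79086163477041
```

The width is 29 mm at 34 N, so the clip is at its spread stop. I'll lift, turn the jaws toward +x, and take a view of the card from beyond it.

```bash
python3 -m inch '[[0,0,-10,0,0,0,-1],[0,0,-30,0,0,0,-1],[0,0,-40,0,0,0,-1],[0,0,-45,0,0,0,-1],[0,0,-45,0,0,0,-1],[0,0,-45,0,0,0,-1],[0,0,-45,0,0,0,-1],[0,0,-35,0,0,-0.1,-1],[0,0,0,0,0,-0.14,-1],[0,0,0,0,0,-0.14,-1],[0,0,0,0,0,-0.12,-1],[0,0,0,0,0,0,-1]]' 35
python3 -m inch '[[-40,30,0,0,0,0,-1],[-40,30,0,0,0,0,-1],[-40,30,0,0,0,0,-1],[-40,30,0,0,0,0,-1],[-40,30,0,0,0,0,-1],[-40,30,0,0,0,0,-1],[-40,30,0,0,0,0,-1],[0,20,0,0,0,0,-1],[0,0,0,0,0,0,-1],[0,0,0,0,0,0,-1]]'
cat > card.py <<'E'
from h import *
import sys
im,d=snap('wrist');f=load('wrist');cv2.imwrite(sys.argv[1],im[:,:,::-1])
U,V=np.meshgrid(np.arange(640),np.arange(300));uv=np.c_[U.ravel(),V.ravel()];p=bydepth(f,uv);ok=(f['d'][uv[:,1],uv[:,0]]>.1)&(abs(p[:,0]-.62)<.09)&(abs(p[:,1]-.025)<.04)
k=ok&(p[:,2]>.05)&(p[:,2]<.135);q=p[k];zm=np.percentile(q[:,2],97);print(k.sum(),'z top',zm.round(4))
for nm,kk in(('top band',q[:,2]>zm-.006),('all',q[:,2]>.05)):
    a=q[kk];fit=np.polyfit(a[:,0],a[:,1],1);print(nm,kk.sum(),'x',np.percentile(a[:,0],[1,99]).round(4),'y at .57/.62',np.polyval(fit,[.57,.62]).round(4),'deg',np.degrees(np.arctan(fit[0])).round(2))
top=ok&(p[:,2]>zm-.006)&(p[:,2]<.135);X=onz(f,uv[top],.120);rc=cv2.minAreaRect(X[:,:2].astype(np.float32)*1000);print('top edge on plane .120',rc)
s=r.observe();print(s['tcp_pos'].round(4),'phi',2*np.degrees(np.arctan2(s['tool_rot'][1],s['tool_rot'][0])).round(2),s['tool_rot'],s['width'],s['joint_positions'].round(2),s['clock'])
E
python3 card.py pics/w6.png
```

```text
clock: 14.85
tcp_pos: [0.4638, -0.2431, 0.2984]
tool_rot: [0.006, 1.0, 0.0, -0.0]
ft_force: [-0.1, -0.8, -1.4]
width: 0.0287
finger_force: 34.5
clock: 15.85
tcp_pos: [0.7465, -0.0172, 0.2986]
tool_rot: [0.006, 1.0, -0.001, -0.0]
ft_force: [-0.0, -0.2, -1.0]
width: 0.0288
finger_force: 34.5
1091 z top 0.1204
top band 392 x [0.576  0.6697] y at .57/.62 [0.0232 0.0228] deg -0.45
all 1091 x [0.5726 0.6702] y at .57/.62 [0.0224 0.0218] deg -0.67
top edge on plane .120 ((623.2693481445312, 22.74504280090332), (4.144883155822754, 94.70926666259766), 89.93033599853516)
[ 0.7467 -0.0194  0.2989] phi 179.1 [ 7.77295450e-03  9.99968910e-01 -1.32660735e-03  9.23713270e-06] 0.02881510266841891 [ 0.55  0.74 -1.03  1.2   0.62  1.51  1.17] 15.9
```

View pics/w6.png

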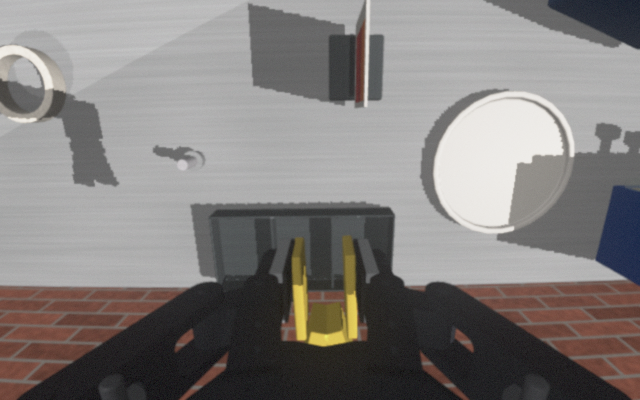

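The card's top edge is at columns 357–370, rows 0–105, with its near end just cut off by the frame. The open clip is held between the fingers at (325,290). I'll step 40 mm and look again, so the near end is in frame.

```bash
python3 -m inch '[[40,0,0,0,0,0,-1],[0,0,0,0,0,0,-1],[0,0,0,0,0,0,-1]]'; python3 card.py pics/w7.png
```

```text
clock: 16.2
tcp_pos: [0.7061, -0.0202, 0.2988]
tool_rot: [0.008, 1.0, -0.002, 0.0]
ft_force: [-0.3, -0.6, -0.1]
width: 0.0282
finger_force: 34.5
1084 z top 0.1206
top band 398 x [0.5725 0.6712] y at .57/.62 [0.0256 0.025 ] deg -0.63
all 1084 x [0.5727 0.6714] y at .57/.62 [0.0247 0.0241] deg -0.72
top edge on plane .120 ((622.1013793945312, 24.843915939331055), (3.8437440395355225, 100.1103515625), 89.33259582519531)
[ 0.7073 -0.0202  0.2994] phi 179.0 [ 8.75955477e-03  9.99960380e-01 -1.31237266e-03  8.86321407e-04] 0.02844185361707648 [ 0.63  0.68 -1.07  1.32  0.59  1.47  1.16] 16.25
```

Card edge: x ≈ 0.572, y ≈ 0.0245, yaw -0.65°, top at z 0.1205. I'll go to a standoff in front of the edge.

```bash
python3 -m inch '[[40,5.7,0,0,0,-0.006,-1],[40,5.7,0,0,0,0,-1],[40,5.7,0,0,0,0,-1],[40,5.7,0,0,0,0,-1],[40,5.7,0,0,0,0,-1],[40,5.7,0,0,0,0,-1],[38,5.7,0,0,0,0,-1],[0,0,0,0,0,0,-1]]'
python3 -m inch '[[0,0,45,0,0,0,-1],[0,0,45,0,0,0,-1],[0,0,45,0,0,0,-1],[0,0,45,0,0,0,-1],[0,0,42,0,0,0,-1],[0,0,0,0,0,0,-1],[0,0,0,0,0,0,-1]]'
cat > fit.py <<'E'
from h import *
import sys
out=[]
for n,b in(('top',(260,130,360,230)),('side',(225,190,345,290))):
    snap(n);f=load(n);m=mask(f,(20,110,50),(36,255,255),b);uv=uvs(m);p=bydepth(f,uv);p=p[(p[:,2]>.03)&(p[:,2]<.15)]
    print(n,len(p),'clip x',np.percentile(p[:,0],[1,99]).round(4),'y',np.percentile(p[:,1],[1,99]).round(4),'z',np.percentile(p[:,2],[2,50,98]).round(4))
    t=p[p[:,0]>p[:,0].max()-.025]
    if len(t): print('  tips region y',np.percentile(t[:,1],[2,50,98]).round(4),'z',np.percentile(t[:,2],[5,95]).round(4))
    out.append(cv2.resize(f['im'][b[1]:b[3],b[0]:b[2],::-1],None,fx=4,fy=4,interpolation=cv2.INTER_CUBIC)[:400,:400])
cv2.imwrite(sys.argv[1],np.hstack(out))
s=r.observe();print(s['tcp_pos'].round(4),'phi',2*np.degrees(np.arctan2(s['tool_rot'][1],s['tool_rot'][0])).round(2),s['width'],s['joint_positions'].round(2),s['clock'])
E
python3 fit.py pics/fit1.png
```

```text
clock: 17.05
tcp_pos: [0.4399, 0.0228, 0.2987]
tool_rot: [0.003, 1.0, -0.013, -0.007]
ft_force: [0.5, 0.5, -0.9]
width: 0.0283
finger_force: 34.8
clock: 17.75
tcp_pos: [0.4388, 0.0222, 0.0752]
tool_rot: [0.002, 1.0, -0.0, -0.008]
ft_force: [0.0, 0.7, -0.2]
width: 0.0287
finger_force: 34.8Traceback (most recent call last):
  File "fit.py", line 5, in <module>
    snap(n);f=load(n);m=mask(f,(20,110,50),(36,255,255),b);uv=uvs(m);p=bydepth(f,uv);p=p[(p[:,2]>.03)&(p[:,2]<.15)]
                                                                       ~~~~~~~^^^^^^
  File "h.py", line 18, in bydepth
    uv=np.asarray(uv,int).reshape(-1,2); o,d=pts(f,uv); return o+d*f['d'][uv[:,1],uv[:,0]][:,None]
                                             ~~~^^^^^^
  File "h.py", line 11, in pts
    n=cv2.undistortPoints(uv,np.array(f['K'],float),np.array(f['dist'],float)).reshape(-1,2)
      ~~~~~~~~~~~~~~~~~~~^^^^^^^^^^^^^^^^^^^^^^^^^^^^^^^^^^^^^^^^^^^^^^^^^^^^^
cv2.error: OpenCV(4.12.0) /io/opencv/modules/calib3d/src/undistort.dispatch.cpp:347: error: (-215:Assertion failed) CV_IS_MAT(_src) && CV_IS_MAT(_dst) && (_src->rows == 1 || _src->cols == 1) && (_dst->rows == 1 || _dst->cols == 1) && _src->cols + _src->rows - 1 == _dst->rows + _dst->cols - 1 && (CV_MAT_TYPE(_src->type) == CV_32FC2 || CV_MAT_TYPE(_src->type) == CV_64FC2) && (CV_MAT_TYPE(_dst->type) == CV_32FC2 || CV_MAT_TYPE(_dst->type) == CV_64FC2) in function 'cvUndistortPointsInternal'
```

```bash
sed -i 's/uv=uvs(m);p=byd/uv=uvs(m)\n    out.append(cv2.resize(f["im"][b[1]:b[3],b[0]:b[2],::-1],None,fx=4,fy=4,interpolation=cv2.INTER_CUBIC)[:400,:400])\n    if len(uv)<8: print(n,"hidden",len(uv)); continue\n    p=byd/; /^    out.append(cv2.resize(f\[.im.\]\[b\[1\].*400\])$/{/"im"/!d}' fit.py; python3 fit.py pics/fit1.png
```

```text
top hidden 0
side 426 clip x [0.4561 0.5463] y [0.0082 0.057 ] z [0.0732 0.0895 0.0989]
  tips region y [0.0085 0.0336 0.0498] z [0.0744 0.0962]
[0.4406 0.0217 0.0776] phi 179.68 0.028307187255703723 [ 0.85  0.45 -1.11  2.16  0.54  0.86  0.97] 17.9
```

View pics/fit1.png

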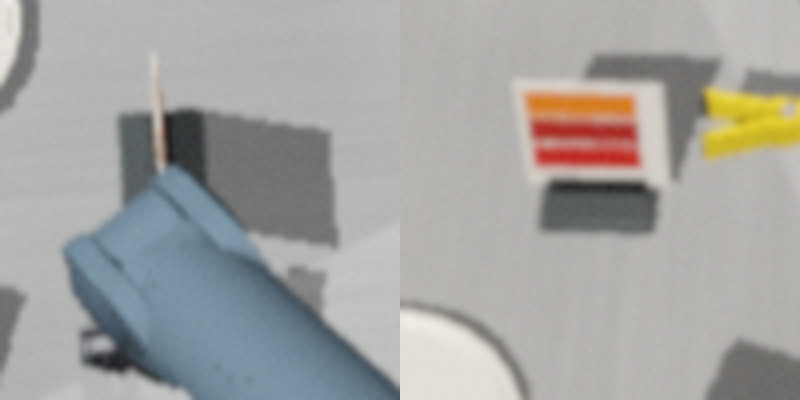

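The side half shows the gaping jaw tips at crop (705,100) and (705,148). The card's edge is to the left at (668,130), about 30 mm ahead, and the clip is level. I'll correct by 2.5 mm in y and 3 mm down, then advance gently.

```bash
python3 -m inch '[[0,2.5,3,0,-0.012,0,-1],[0,0,0,0,0,0,-1],[-8,0,0,0,0,0,-1],[-8,0,0,0,0,0,-1],[-4,0,0,0,0,0,-1],[0,0,0,0,0,0,-1],[0,0,0,0,0,0,-1]]'; python3 fit.py pics/fit2.png
```

```text
clock: 18.6
tcp_pos: [0.4574, 0.0239, 0.072]
tool_rot: [0.002, 1.0, -0.002, -0.003]
ft_force: [0.5, 0.7, -1.0]
width: 0.0287
finger_force: 34.9
top hidden 0
side 443 clip x [0.4722 0.5633] y [0.0105 0.053 ] z [0.0681 0.0841 0.095 ]
  tips region y [0.0092 0.0398 0.0525] z [0.0693 0.0919]
[0.4569 0.0239 0.0719] phi 179.76 0.028750004609384355 [ 0.8   0.48 -1.08  2.13  0.57  0.86  0.95] 18.7
```

Before entering, I'll check centring relative to the card by ray casting in the side view, so the camera bias is common to both.

```bash
cat > cen.py <<'E'
from h import *
f=load('side');m=mask(f,(20,110,50),(36,255,255),(225,190,345,290));m=cv2.morphologyEx(m,cv2.MORPH_CLOSE,np.ones((2,2),np.uint8))
s=r.observe();zc=s['tcp_pos'][2]+.0062
u=uvs(m)[:,0];u0=u.min()
for c in range(u0,u0+14,2):
    v=np.nonzero(m[:,c])[0];a=onz(f,[[c,v.min()-.5]],zc+.012)[0];b=onz(f,[[c,v.max()+.5]],zc-.012)[0]
    print(c,'rows',v.min(),v.max(),'far',a.round(4)[:2],'near',b.round(4)[:2],'mid',((a+b)/2)[1].round(4),'width',(b-a)[1].round(4))
g=f['im'].astype(int).sum(2)
for c in(260,265,270,275,280,285):
    col=g[200:225,c];k=int(np.argmax(np.diff(col)));print('card top edge',c,200+k+1,onz(f,[[c,200+k+.5]],.1205)[0].round(4))
E
python3 cen.py
```

```text
295 rows 226 230 far [0.5604 0.0511] near [0.5615 0.0488] mid 0.0499 width -0.0023
297 rows 215 231 far [0.5574 0.0119] near [0.5559 0.0521] mid 0.032 width 0.0402
299 rows 215 231 far [0.5519 0.0118] near [0.5505 0.052 ] mid 0.0319 width 0.0402
301 rows 215 230 far [0.5465 0.0117] near [0.5452 0.0483] mid 0.03 width 0.0367
303 rows 216 230 far [0.5408 0.0151] near [0.5398 0.0482] mid 0.0317 width 0.0331
305 rows 216 229 far [0.5354 0.015 ] near [0.5345 0.0445] mid 0.0298 width 0.0296
307 rows 216 229 far [0.5299 0.0149] near [0.5291 0.0444] mid 0.0296 width 0.0296
card top edge 260 224 [0.6491 0.072  0.1205]
card top edge 265 224 [0.636  0.0716 0.1205]
card top edge 270 224 [0.623  0.0713 0.1205]
card top edge 275 210 [0.6145 0.0222 0.1205]
card top edge 280 210 [0.6011 0.0219 0.1205]
card top edge 285 210 [0.5878 0.0215 0.1205]
```

```bash
cat > sub.py <<'E'
from h import *
ims=[]
for i in range(6): ims.append(snap('side')[0].astype(float))
im=np.mean(ims,0);f=load('side');Y=im[:,:,0]+im[:,:,1]-2*im[:,:,2]
s=r.observe();zc=s['tcp_pos'][2]+.0062+.0
u0=uvs(mask(f,(20,110,50),(36,255,255),(225,190,345,290)))[:,0].min()
def cross(a,lo,hi):  # half-level crossings, pixel coordinates
    h=(lo+hi)/2;return [i+(h-a[i])/(a[i+1]-a[i]) for i in range(len(a)-1) if (a[i]-h)*(a[i+1]-h)<0]
for c in range(u0+3,u0+12):
    a=Y[205:240,c];hi=np.percentile(a,92);x=[205+q for q in cross(a,np.percentile(a,10),hi)]
    A=onz(f,[[c,x[0]]],zc+.012)[0];B=onz(f,[[c,x[-1]]],zc-.012)[0]
    print(c,np.round(x,2),'x',A[0].round(4),'far',A[1].round(4),'near',B[1].round(4),'mid',((A+B)/2)[1].round(4),'w',(B-A)[1].round(4))
print('tcp',s['tcp_pos'].round(4),s['clock'])
g=im.sum(2)
for c in range(262,290,4):
    print(c,[int(v) for v in g[203:216,c]])
E
python3 sub.py
```

```text
297 [213.34 220.8  223.15 230.38] x 0.5577 far 0.0079 near 0.0483 mid 0.0281 w 0.0405
298 [213.48 221.01 223.04 230.14] x 0.5549 far 0.0083 near 0.0474 mid 0.0279 w 0.0391
299 [213.62 221.06 222.96 229.96] x 0.5521 far 0.0087 near 0.0467 mid 0.0277 w 0.038
300 [213.8  221.57 222.54 229.74] x 0.5493 far 0.0093 near 0.0459 mid 0.0276 w 0.0365
301 [214.18 229.49] x 0.5465 far 0.0106 near 0.045 mid 0.0278 w 0.0343
302 [214.55 229.29] x 0.5437 far 0.0119 near 0.0442 mid 0.028 w 0.0322
303 [214.64 229.1 ] x 0.541 far 0.0122 near 0.0434 mid 0.0278 w 0.0312
304 [214.65 228.85] x 0.5382 far 0.0121 near 0.0425 mid 0.0273 w 0.0303
305 [214.7  228.57] x 0.5355 far 0.0122 near 0.0414 mid 0.0268 w 0.0292
tcp [0.4572 0.0238 0.0721] 19.0
262 [529, 530, 530, 532, 532, 535, 558, 597, 608, 570, 493, 414, 372]
266 [527, 528, 526, 525, 525, 530, 556, 601, 616, 585, 518, 433, 377]
270 [531, 531, 519, 517, 501, 494, 505, 551, 585, 577, 515, 434, 380]
274 [455, 387, 346, 331, 333, 341, 416, 525, 585, 584, 527, 443, 382]
278 [446, 366, 324, 324, 325, 335, 408, 518, 585, 594, 546, 454, 383]
282 [444, 371, 331, 327, 322, 334, 390, 487, 570, 591, 553, 474, 412]
286 [447, 372, 330, 330, 330, 336, 392, 493, 576, 613, 618, 617, 618]
```

In the side view the clip midline is +4 mm in y from the card. The wrist estimate puts it at -0.7 mm. I'll shift -1.5 mm, well inside the ±8 mm clearance, and go in slowly.

```bash
python3 -m inch '[[0,-1.5,-1,0,0,0,-1],[0,0,0,0,0,0,-1],[-6,0,0,0,0,0,-1],[-6,0,0,0,0,0,-1],[-6,0,0,0,0,0,-1],[-6,0,0,0,0,0,-1],[-6,0,0,0,0,0,-1],[-6,0,0,0,0,0,-1],[0,0,0,0,0,0,-1],[0,0,0,0,0,0,-1],[0,0,0,0,0,0,-1]]'; python3 fit.py pics/fit3.png
python3 - <<'E'
from h import *
f=load('side');g=cv2.resize(f['im'][185:255,240:340,::-1],None,fx=8,fy=8,interpolation=cv2.INTER_CUBIC);cv2.imwrite('pics/final.png',g)
s=r.observe();print(s['ft_force'].round(1),s['tool_rot'].round(4))
E
```

```text
clock: 20.1
tcp_pos: [0.4929, 0.0222, 0.0728]
tool_rot: [0.002, 1.0, -0.002, -0.003]
ft_force: [-0.7, 0.2, -0.5]
width: 0.0285
finger_force: 34.9
top hidden 0
side 352 clip x [0.5066 0.5963] y [0.0103 0.0678] z [0.0682 0.0855 0.0959]
  tips region y [0.0406 0.0459 0.0505] z [0.0687 0.0928]
[0.493  0.0221 0.0729] phi 179.74 0.028668900062685364 [ 0.76  0.54 -1.04  2.05  0.6   0.9   0.95] 20.2
[ 0.6 -0.2 -0.5] [ 0.0022  1.     -0.0019 -0.0025]
```

View pics/final.png

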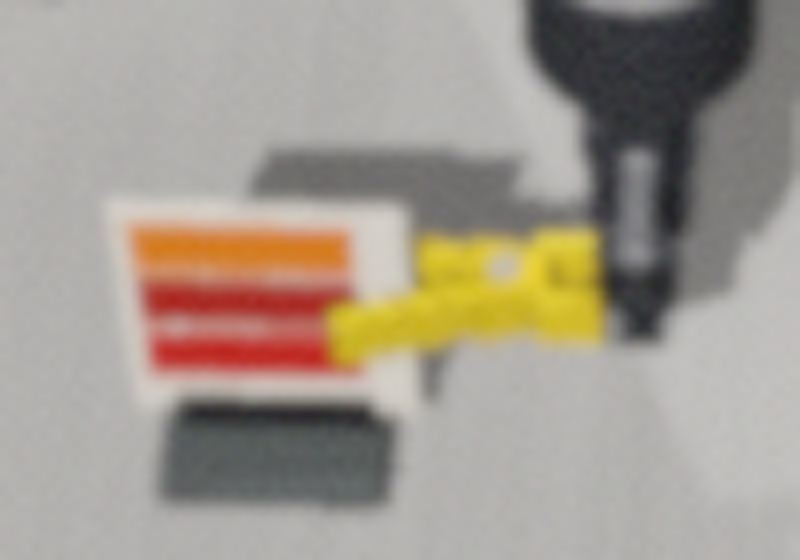

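The near jaw (tip at 335,335) lies in front of the card and the far jaw goes behind it. The tips are about 22–25 mm past the edge at (412,300). The card and stand haven't moved, and the wrist force is within noise. Handing in.

```bash
python3 -c "
from h import *
print(r.close_job())"
```

```text
the job is handed in; nothing more can be done
None
```

I turned the blue blower's dial to its off stop, and the clip is held squeezed fully open around the middle of the card's robot-facing edge, tips about 22–25 mm past it. The card and stand look unmoved in the side view, but the far jaw is hidden behind the card, so its clearance rests on position measurements and a near-zero wrist force. The job was handed in at about 20 s.

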